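# Clamp the tube mixer's plate with its four-winged nut

### The arm

A 7-joint arm with a two-finger parallel gripper is mounted at the origin on the work surface. World frame = base frame: x ahead of the robot, y to its left, z up, the work surface at z = 0. Lengths are in m, angles in degrees, forces in N, time in s.
With the tool pointing down it reaches from about 0.425 to 0.875 m from the base axis. Payload 4.7 kg.
Tool frame: the origin (TCP) lies midway between the tips of the shut fingers; the grasp point (between the pads) lies 19 mm behind it; z points along the fingers, x is the direction in which the jaws open and shut, and the axes are right-handed (so a half turn about z gives the same grasp; the last joint's range is limited). The gripper opens to 87 mm and grips with 3 to 60 N. Pads are 19 mm wide; open, the fingers measure 117 mm over their backs; the gripper's body (75 mm by 190 mm) begins 51 mm behind the grasp point.
Start: joints at [64.693, 18.392, -4.016, 83.108, 1.295, 78.541, -3.26], TCP at [0.286, -0.584, 0.223] pointing down, gripper open.
Joint ranges: [-163.93, 163.93], [-17.29, 119.83], [-79.2, 71.16], [3.27, 140.29], [-89.18, 269.18], [5.43, 117.66], [-154.24, 154.24]. Speed limits (degrees/s): [147.25, 147.25, 180, 180, 180, 180, 180].

### API

Orientations are given as [roll, pitch, yaw] about the fixed x, y, z axes, in that order (R = Rz(yaw) Ry(pitch) Rx(roll)).
In Python, from cell import env gives the robot as it stands.
- The arm moves only by the tool carry_out, never from a script. Its argument "plan" is a list of rows, each an object with "grip": the closure, from 0 (fully open) to 1 (shut); "dp": the shift along the tool's x, y, z in m, a list of three; "rotation": the turn, a rotation vector about the tool's x, y, z in degrees, a list of three. In form: [{"grip": grip, "dp": [dx, dy, dz], "rotation": [wx, wy, wz]}, ...]. A call has 1 to 8 rows; each row shifts and turns the pose as measured when the row begins, along the tool's axes as they then stand; what a row does not reach is not made up. A row lasts 1/12 s, in which the tool goes at most 41.7 mm and 7.16 degrees, less where a joint would pass 70% of its speed; a pose out of reach is approached as far as the arm can. A call is refused whole if a number of a shift passes 0.0417 or a number of a turn 7.16, either way. A call with a gripper value outside its range is refused whole. The fingers move at their own pace and stop on an object; "force" is the grip in N (left out, the last holds). Time passes only in rows, so rows that do not move let the fingers close. It gives the time, the measured TCP pose, the force and the opening at its end, in the units of the state.
- env.get_obs(): the state, without advancing time (a new reading comes with each control period).
- env.read_camera(name): name is "scene" or "top" or "wrist"; returns the picture (480x640x3 uint8, red, green, blue); there is no depth.
- env.camera_params(name): a dict with "fx", "fy", "cx", "cy" (pixels), "R" (3x3) and "t" (3): a world point X has camera coordinates R X + t. Camera axes: x right, y down, z forward; pixel columns grow to the right and rows downward; lengths in m; the calibration is good to about 2 mm. A picture is of the moment at which its call begins: read the wrist's pose just before it. camera_params takes no time and is no camera call; for the wrist camera it gives the pose at the moment of the call.
- env.sign_off(): hands the job in, once; it reports no verdict.
The state is a dict: "time_s": time; "qpos": joint angles; "joint_velocities": joint speeds; "effort": joint torques, N m; "tool_pos": TCP position; "tool_rot": TCP orientation; "force": force on the tool from outside, world axes, zero at the start; "wrist_torque": the same for the moment, N m; "grip_width": finger opening in m.
Only numpy, scipy, OpenCV 4.12 (cv2) and the standard library are available. Lean on these libraries where they do the work, as an engineer would, in place of code of your own. Each camera call takes 0.05 s, during which the arm holds its last target. There are 200 camera calls.

### The job

On the tube mixer, push the loose clamp plate gently and fully home under the red four-winged nut, then turn the nut clockwise, arc by arc in the gap that the standing tubes leave, until it holds the plate snugly: clearly past first touch, about 6 N of push near the end of a wing, but never forced. Do not push on the tubes, leave everything else on the bench where it is, and let go at the end.

Things in the scene. Friction and masses are not known exactly. Their poses are not given: they have to be found in the camera images.
- mixer: fixed white bench mixer, 260 x 150 x 45 mm. Origin on the table under the nut's axis; its +x is the way the plate slides in, z up. Two guide rails (inner faces y = +-32.5 mm, x -165 to -50 mm, tops 59 mm above the table) flank a black rubber bed, top 53 mm above the table, that gives slightly under load
- stud: fixed upright steel stud, 10 mm diameter, on the nut's axis, its top 113 mm above the table. Origin on the axis, 47 mm above the table. It is the stop for the plate's slot
- tubes: five fixed yellow-capped tubes in a horseshoe about the nut, 48 mm from its axis, caps 15 mm wide, tops 109 mm above the table, at 120, 150, 180, 210, 240 degrees from the mixer's -x direction. The sector about -x is open: a hand holding a wing fits only while the wing points within about 60 degrees of the mixer's -x. Fragile, under 8 N. Origin on the nut's axis, 47 mm above the table
- wing_nut: hand nut: black flange 44 mm in diameter, 6 mm thick; red hub 18 mm in diameter; four red wings along its own +x, +y, -x, -y, 8 mm thick, reaching 34 mm from the axis, 6 to 30 mm above the origin. Origin on the axis at the flange's underside, z up. Clockwise from above lowers it, 10 mm a turn. It starts 3 to 5 mm above the plate's top level (61 mm above the table)
- nut_top (a point): point on the nut's axis, level with the wings' tops. The nut stays where it is left. Free, it turns with a drag of about 0.03 N m (1 N at 30 mm from the axis); once the flange meets the plate the effort climbs with every degree, past 0.4 N m if forced. Snug is about 0.19 N m in all (6 N at 30 mm from the axis)
- clamp_plate: loose aluminium plate, 130 x 60 x 8 mm, 0.22 kg, on the rubber bed between the rails, with an open slot 16 mm wide at its +x end. Origin on its underside, at the point that lies on the stud's axis when home (slot's end, x = -5 mm, touching the stud). x as the mixer's; fork tips at x = +25 mm, other end at x = -105 mm. It starts 40 to 65 mm short of home
- tab_top (a point): middle of the top edge of the plate's blue upright tab, the grip: 10 mm thick (along the plate's x), 36 mm wide (y), standing from 8 to 37 mm above the plate's underside, 92 mm to the -x side of the plate's origin
- tip_box: loose bystander: clear pipette tip box with blue top, 120 x 85 x 65 mm, beside the mixer; origin at its underside
- purple_rack: loose bystander: purple tube rack, 100 x 35 x 26 mm, beside the mixer; origin at its underside
- wash_bottle: loose bystander: white bottle with red spout, 215 mm tall; origin at its underside
- spray_bottle: loose bystander: orange spray bottle, 186 mm tall; origin at its underside
- beaker: loose bystander: glass beaker, 85 mm tall; origin at its underside
- rotor_lid: loose bystander: black disc, 110 mm diameter; origin at its underside
Not all that is in view belongs to the job. Of the things that look like the clamp_plate, the middle-sized one is meant.

How it is judged:
By the outcome, as a careful person would: the job done as asked, in the order asked, and still so for the second after the job is handed in, with the robot touching nothing.
It also fails if it takes over 72 s, if anything falls off the work surface, if the arm or the gripper's body presses on something with over 40 N, if the wrist force passes 120 N, or if a joint passes its speed limit or range.

## Working session

There is one attempt and no reset: what is moved stays moved. The work goes in short steps, Python scripts to look and compute and a tool call to move; the robot and the scene stay as the last step left them, time stands still between calls to the robot, and variables do not carry over. Pictures are saved under pics/ and viewed, about 8 in all and at most 12, crops included, and the job is handed in when it is done.

Besides the shell and the picture viewer there is one more tool, called after "Emit:" in YAML: its name, and indented under it one key for each argument. carry_out: Moves the arm, as the interface text tells. Its arguments: {"type":"object","properties":{"plan":{"type":"array","items":{"type":"object","properties":{"grip":{"type":"number"},"dp":{"type":"array","items":{"type":"number"}},"rotation":{"type":"array","items":{"type":"number"}}}}},"force":{"type":"number"}},"required":["plan"]}

```bash
mkdir -p pics; ls; python3 - <<'E'
from cell import env
import cv2, numpy as np
np.set_printoptions(precision=4,suppress=True)
o=env.get_obs(); print(o)
for n in("scene","top"):
    im=env.read_camera(n); cv2.imwrite(f"pics/{n}0.png",im[:,:,::-1]); p=env.camera_params(n); print(n,p)
a=cv2.imread("pics/scene0.png");b=cv2.imread("pics/top0.png")
E
```

```text
pics
{'time_s': 0.0, 'qpos': array([64.6912, 18.4394, -4.0166, 83.1759,  1.2963, 78.5415, -3.2592]), 'joint_velocities': array([-0.0545, -0.0148,  0.0435,  0.0625, -0.0736, -0.0363,  0.0407]), 'effort': array([  0.0004, -49.1292,  -0.404 , -31.2535,  -0.0643,   0.0438,
         0.0002]), 'tool_pos': array([ 0.2858, -0.5831,  0.2214]), 'tool_rot': array([179.9933,   0.1115, -63.8794]), 'force': array([0.4377, 0.5787, 0.5242]), 'wrist_torque': array([-0.0118, -0.0234, -0.012 ]), 'grip_width': 0.08714645047685098}
scene {'fx': 464.24457867722583, 'fy': 464.24457867722583, 'cx': 316.78949770771777, 'cy': 240.03447397439407, 'R': array([[-0.0636,  0.9979, -0.0117],
       [ 0.8418,  0.0474, -0.5377],
       [-0.5361, -0.044 , -0.843 ]]), 't': array([ 0.0563, -0.3973,  1.589 ])}
top {'fx': 585.1357355061358, 'fy': 585.1357355061358, 'cx': 325.3501522322013, 'cy': 236.86367678435508, 'R': array([[-0.029 , -0.9996, -0.0008],
       [-0.995 ,  0.0289, -0.0958],
       [ 0.0958, -0.002 , -0.9954]]), 't': array([-0.0142,  0.502 ,  1.4855])}
```

View pics/scene0.png

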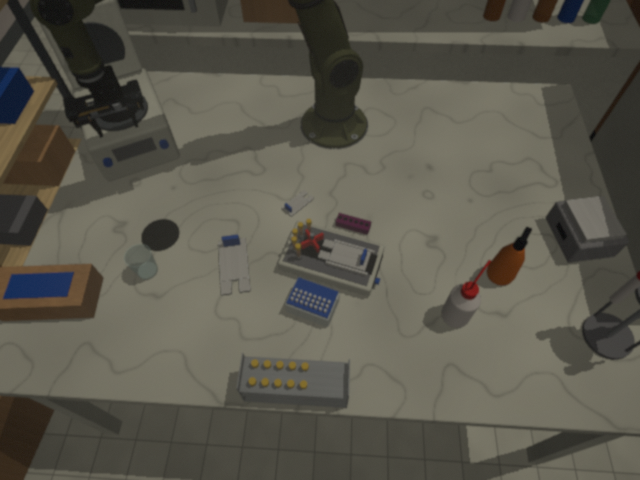

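View pics/top0.png

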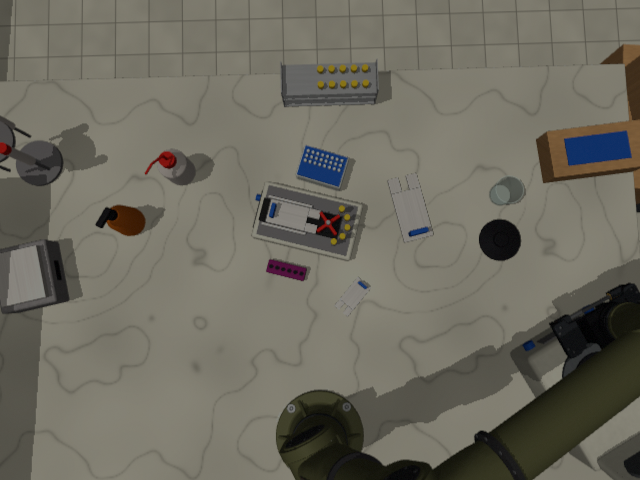

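Three plate-like things in the top view: one in the mixer at about (290,215), a larger one at (410,208) and a smaller one at (353,295). The one on the mixer bed is middle-sized and lies between the rails, so it fits. I'll measure it and confirm in one enlarged crop.

```bash
cat > h.py <<'E'
import numpy as np, cv2
np.set_printoptions(precision=4,suppress=True)
def ray(p,uv,z):
    """pixel(s) -> world points on plane height z"""
    uv=np.atleast_2d(np.asarray(uv,float)); R,t=np.array(p['R']),np.array(p['t'])
    d=np.c_[(uv[:,0]-p['cx'])/p['fx'],(uv[:,1]-p['cy'])/p['fy'],np.ones(len(uv))]@R
    c=-R.T@t
    return c+d*((z-c[2])/d[:,2])[:,None]
def proj(p,X):
    q=np.atleast_2d(X)@np.array(p['R']).T+np.array(p['t'])
    return np.c_[q[:,0]/q[:,2]*p['fx']+p['cx'],q[:,1]/q[:,2]*p['fy']+p['cy']]
def blobs(bgr,lo,hi,box=None,amin=5):
    m=cv2.inRange(cv2.cvtColor(bgr,cv2.COLOR_BGR2HSV),np.array(lo),np.array(hi))
    if box: k=np.zeros_like(m);k[box[1]:box[3],box[0]:box[2]]=255;m&=k
    n,l,s,c=cv2.connectedComponentsWithStats(m)
    return [(c[i],s[i]) for i in range(1,n) if s[i,4]>=amin],m
E
python3 - <<'E'
from cell import env
from h import *
b=cv2.imread("pics/top0.png");p=env.camera_params("top")
box=(245,175,370,265)
for nm,lo,hi,z in(("red",(0,120,80),(8,255,255),.095),("yellow",(20,110,80),(35,255,255),.109),("blue",(100,120,50),(125,255,255),.090)):
    for c,s in blobs(b,lo,hi,box)[0]: print(nm,c,s,ray(p,c,z))
a=cv2.imread("pics/scene0.png");ps=env.camera_params("scene")
for nm,lo,hi,z in(("red",(0,120,60),(8,255,255),.095),("yellow",(18,110,60),(35,255,255),.109),("blue",(100,120,40),(125,255,255),.090)):
    for c,s in blobs(a,lo,hi,(270,210,390,290))[0]: print("S",nm,c,s,ray(ps,c,z))
cr=cv2.resize(b[130:325,240:440],None,fx=3,fy=3,interpolation=cv2.INTER_CUBIC);cv2.imwrite("pics/crop.png",cr)
E
```

```text
red [327.7949 222.9167] [316 211  24  24 156] [[ 0.5289 -0.0357  0.095 ]]
yellow [341.375  208.1562] [339 205   6   7  32] [[ 0.5626 -0.0698  0.109 ]]
yellow [346.5 216.5] [344 214   6   6  32] [[ 0.5417 -0.0817  0.109 ]]
yellow [346.6471 226.8235] [344 224   6   7  34] [[ 0.5163 -0.0812  0.109 ]]
yellow [341.9412 235.6765] [339 233   7   7  34] [[ 0.495  -0.0691  0.109 ]]
yellow [333.2647 241.    ] [331 238   6   7  34] [[ 0.4826 -0.0476  0.109 ]]
blue [326.313  178.3496] [301 175  41  11 246] [[ 0.6413 -0.0353  0.09  ]]
blue [257.8696 197.2174] [256 195   5   6  23] [[0.5988 0.136  0.09  ]]
blue [271.9821 209.7679] [269 203   7  15  56] [[0.5663 0.1016 0.09  ]]
S red [311.8579 240.2792] [301 229  22  22 197] [[ 0.5354 -0.0342  0.095 ]]
S yellow [308.4286 221.381 ] [307 219   4   6  21] [[ 0.4851 -0.0466  0.109 ]]
S yellow [300.0769 224.8077] [298 222   5   7  26] [[ 0.4974 -0.0679  0.109 ]]
S yellow [295.5102 239.4694] [291 229  10  22  98] [[ 0.5442 -0.076   0.109 ]]
S blue [363.5 254.8] [362 250   4  10  20] [[0.5692 0.1023 0.09  ]]
S blue [308.5    285.4545] [296 279  34  11 198] [[ 0.666  -0.0336  0.09  ]]
S blue [376.8 280.3] [376 279   3   4  10] [[0.6417 0.1362 0.09  ]]
```

View pics/crop.png

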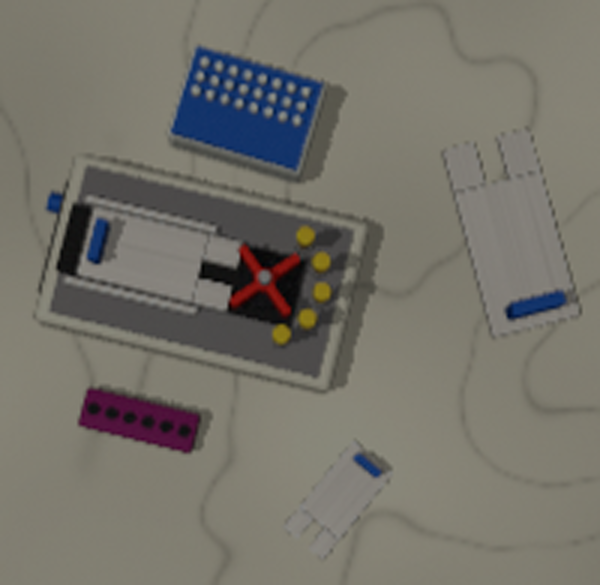

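The crop confirms it: the plate in the mixer (crop 140,250) is the middle-sized one and is fitted between the rails, with its tab at top-view pixel (272,210). It measures about 51 mm short of home, in line with the 40–65 mm stated. Next I'll plan the transit to a close view.

```bash
cat >> h.py <<'E'
def fit_axis(caps):
    """caps Nx2 ordered; least-squares circle of r 48 mm, and the +x direction through the middle"""
    from scipy.optimize import least_squares
    c=least_squares(lambda c:np.hypot(*(caps-c).T)-.048,caps.mean(0)+[.01,.03]).x
    d=(caps-c).mean(0); return c,np.degrees(np.arctan2(d[1],d[0])),np.hypot(*(caps-c).T)
def rows(o,xyz,yaw,n,step=None):
    """n equal rows in tool axes (tool down) from state o to xyz,yaw"""
    p=np.array(o['tool_pos']);y=o['tool_rot'][2];dw=(np.array(xyz)-p)/n
    dy=((yaw-y+180)%360-180)/n
    for i in range(n):
        a=np.radians(y+i*dy);X=np.array([np.cos(a),np.sin(a),0]);Y=np.array([np.sin(a),-np.cos(a),0])
        print(i,round(dw@X,4),round(dw@Y,4),round(-dw[2],4),"rz",round(-dy,2))
E
python3 - <<'E'
from cell import env
from h import *
caps=np.array([[.5626,-.0698],[.5417,-.0817],[.5163,-.0812],[.495,-.0691],[.4826,-.0476]])
print(fit_axis(caps))
rows(env.get_obs(),[.53,.04,.26],-15,18)
E
```

```text
(array([ 0.5291, -0.0352]), np.float64(-105.32116939896552), array([0.0481, 0.0481, 0.0477, 0.0481, 0.0481]))
0 -0.0251 -0.0274 -0.0021 rz -2.72
1 -0.0238 -0.0286 -0.0021 rz -2.72
2 -0.0224 -0.0297 -0.0021 rz -2.72
3 -0.021 -0.0307 -0.0021 rz -2.72
4 -0.0195 -0.0317 -0.0021 rz -2.72
5 -0.018 -0.0325 -0.0021 rz -2.72
6 -0.0164 -0.0334 -0.0021 rz -2.72
7 -0.0148 -0.0341 -0.0021 rz -2.72
8 -0.0132 -0.0348 -0.0021 rz -2.72
9 -0.0115 -0.0354 -0.0021 rz -2.72
10 -0.0098 -0.0359 -0.0021 rz -2.72
11 -0.0081 -0.0363 -0.0021 rz -2.72
12 -0.0064 -0.0366 -0.0021 rz -2.72
13 -0.0047 -0.0369 -0.0021 rz -2.72
14 -0.0029 -0.0371 -0.0021 rz -2.72
15 -0.0011 -0.0372 -0.0021 rz -2.72
16 0.0006 -0.0372 -0.0021 rz -2.72
17 0.0024 -0.0371 -0.0021 rz -2.72
```

Emit:
carry_out:
  plan:
    - {"grip": 0,"dp": [-0.025,-0.027,-0.002],"rotation": [0,0,-2.7]}
    - {"grip": 0,"dp": [-0.024,-0.029,-0.002],"rotation": [0,0,-2.7]}
    - {"grip": 0,"dp": [-0.022,-0.03,-0.002],"rotation": [0,0,-2.7]}
    - {"grip": 0,"dp": [-0.021,-0.031,-0.002],"rotation": [0,0,-2.7]}
    - {"grip": 0,"dp": [-0.02,-0.032,-0.002],"rotation": [0,0,-2.7]}
    - {"grip": 0,"dp": [-0.018,-0.033,-0.002],"rotation": [0,0,-2.7]}
    - {"grip": 0,"dp": [-0.016,-0.033,-0.002],"rotation": [0,0,-2.7]}
    - {"grip": 0,"dp": [-0.015,-0.034,-0.002],"rotation": [0,0,-2.7]}

```text
time_s: 0.77
tool_pos: [0.3898, -0.3021, 0.2304]
tool_rot: [179.8, 0.7, -42.4]
force: [0.9, 0.0, -0.3]
grip_width: 0.0869
```

Emit:
carry_out:
  plan:
    - {"grip": 0,"dp": [-0.013,-0.035,-0.002],"rotation": [0,0,-2.7]}
    - {"grip": 0,"dp": [-0.012,-0.035,-0.002],"rotation": [0,0,-2.7]}
    - {"grip": 0,"dp": [-0.01,-0.036,-0.002],"rotation": [0,0,-2.7]}
    - {"grip": 0,"dp": [-0.008,-0.036,-0.002],"rotation": [0,0,-2.7]}
    - {"grip": 0,"dp": [-0.006,-0.037,-0.002],"rotation": [0,0,-2.7]}
    - {"grip": 0,"dp": [-0.005,-0.037,-0.002],"rotation": [0,0,-2.7]}
    - {"grip": 0,"dp": [-0.003,-0.037,-0.002],"rotation": [0,0,-2.7]}
    - {"grip": 0,"dp": [-0.001,-0.037,-0.002],"rotation": [0,0,-2.7]}

```text
time_s: 1.43
tool_pos: [0.4978, -0.0095, 0.2452]
tool_rot: [179.9, 0.8, -19.8]
force: [1.0, 0.1, 0.1]
grip_width: 0.0868
```

```bash
cat > w.py <<'E'
import sys
from cell import env
from h import *
o=env.get_obs();p=env.camera_params("wrist");im=env.read_camera("wrist")[:,:,::-1].copy()
cv2.imwrite(f"pics/{sys.argv[1]}.png",im)
print(o['tool_pos'],o['tool_rot'],o['force'],o['time_s']);print("cam",-np.array(p['R']).T@p['t'])
for nm,lo,hi,z in(("red",(0,120,60),(8,255,255),.095),("yellow",(18,110,60),(35,255,255),.109),("blue",(100,120,40),(125,255,255),.090)):
    for c,s in blobs(im,lo,hi,None,60)[0]: print(nm,c,s,ray(p,c,z)[0])
E
python3 w.py w1
```

```text
[ 0.4978 -0.0095  0.2452] [179.8717   0.7843 -19.787 ] [1.0087 0.0947 0.1493] 1.4333
cam [0.5245 0.0564 0.4071]
red [360.7599 239.8137] [ 331  212   62   65 2045] [ 0.5303 -0.0272  0.095 ]
yellow [412.3322 267.9243] [404 257  18  22 304] [ 0.5645 -0.0624  0.109 ]
yellow [318.743  273.8978] [311 262  16  24 323] [ 0.4859 -0.0404  0.109 ]
yellow [393.     286.4787] [385 276  17  21 282] [ 0.5437 -0.0734  0.109 ]
yellow [339.8235 289.3216] [333 278  15  22 255] [ 0.4986 -0.0603  0.109 ]
yellow [366.4339 294.2934] [359 284  16  20 242] [ 0.5194 -0.0726  0.109 ]
yellow [111.6857 327.0988] [  97  295   38   65 1225] [ 0.2884 -0.0255  0.109 ]
yellow [524.8908 327.2514] [ 503  295   38   65 1245] [ 0.6448 -0.1509  0.109 ]
yellow [480.7481 381.3371] [ 288  370  352   20 5529] [ 0.5944 -0.1931  0.109 ]
blue [353.5758  63.0303] [333  61  41   5  66] [0.5703 0.1125 0.09  ]
blue [353.2333  68.1333] [333  66  41   5  60] [0.5688 0.109  0.09  ]
blue [351.4013  74.9108] [333  72  39   7 157] [0.5659 0.1048 0.09  ]
blue [484.8323 168.1642] [ 462  115   52  110 4276] [ 0.6503 -0.0039  0.09  ]
blue [546.5944 165.1549] [538 114  17 106 355] [ 0.7003 -0.0192  0.09  ]
blue [513.9028 202.2083] [511 184   7  36  72] [ 0.6676 -0.0412  0.09  ]
```

View pics/w1.png

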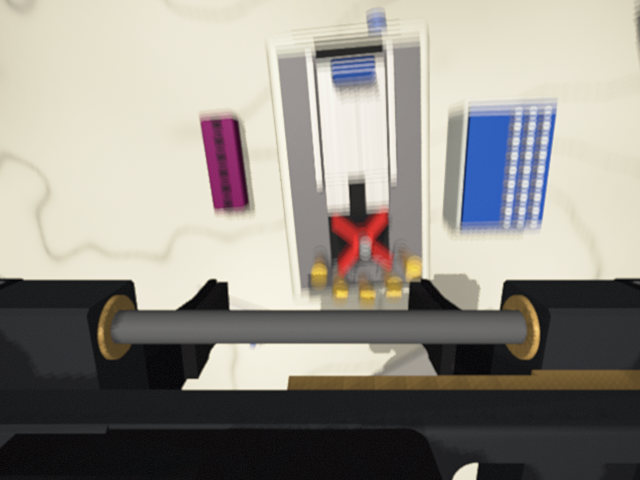

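The frame is motion-blurred because the arm was still settling. It shows the nut at (361,240) with wings in an X about 45° off the rails, the tab at (352,70), and the caps at the bottom. The positions agree with the top view within the blur. Next I'll go behind the tab with the fingers shut.

```bash
python3 - <<'E'
from cell import env
from h import *
o=env.get_obs();print(o['tool_pos'],o['tool_rot'])
rows(o,[.5755,.1355,.16],-15,5)
E
```

```text
[0.4999 0.0003 0.246 ] [-179.7312    0.7269  -19.0297]
0 0.0055 -0.0305 0.0172 rz -0.81
1 0.0059 -0.0304 0.0172 rz -0.81
2 0.0063 -0.0303 0.0172 rz -0.81
3 0.0068 -0.0302 0.0172 rz -0.81
4 0.0072 -0.0301 0.0172 rz -0.81
```

Emit:
carry_out:
  plan:
    - {"grip": 1,"dp": [0.0055,-0.0305,0.017],"rotation": [0,0.7,-0.8]}
    - {"grip": 1,"dp": [0.006,-0.0304,0.017],"rotation": [0,0,-0.8]}
    - {"grip": 1,"dp": [0.006,-0.0303,0.017],"rotation": [0,0,-0.8]}
    - {"grip": 1,"dp": [0.007,-0.0302,0.017],"rotation": [0,0,-0.8]}
    - {"grip": 1,"dp": [0.007,-0.03,0.017],"rotation": [0,0,-0.8]}
    - {"grip": 1,"dp": [0,0,0],"rotation": [0,0,0]}
    - {"grip": 1,"dp": [0,0,0],"rotation": [0,0,0]}
  force: 20

```text
time_s: 2.07
tool_pos: [0.576, 0.1415, 0.1577]
tool_rot: [-179.7, 0.0, -14.6]
force: [1.0, -1.3, -0.2]
grip_width: 0.0481
```

```bash
python3 w.py w2; python3 - <<'E'
from cell import env
from h import *
b=env.read_camera("top")[:,:,::-1].copy();cv2.imwrite("pics/top1.png",b);p=env.camera_params("top")
for c,s in blobs(b,(0,120,80),(8,255,255),(245,175,370,265))[0]: print("red",c,s,ray(p,c,.095))
rows(env.get_obs(),[.5755,.1355,.066],-15.3,4)
E
```

```text
[0.576  0.1415 0.1577] [-179.7318    0.0206  -14.5685] [ 0.9936 -1.2779 -0.1839] 2.0667
cam [0.5944 0.2088 0.32  ]
yellow [191.9457 327.6023] [182 295  24  65 865] [0.4881 0.1242 0.109 ]
yellow [444.454  327.5714] [431 295  25  65 903] [0.6458 0.0833 0.109 ]
yellow [410.4482 381.1912] [ 192  370  414   20 6570] [0.6171 0.0498 0.109 ]
blue [355.454  229.0534] [344 221  23  17 337] [0.6059 0.1566 0.09  ]
blue [319.0401 302.8221] [296 296  48  14 624] [0.5698 0.1123 0.09  ]
red [327.6709 223.3291] [316 212  24  23 158] [[ 0.5279 -0.0353  0.095 ]]
0 0.0003 0.0012 0.0231 rz 0.16
1 0.0003 0.0012 0.0231 rz 0.16
2 0.0003 0.0012 0.0231 rz 0.16
3 0.0003 0.0012 0.0231 rz 0.16
```

View pics/w2.png

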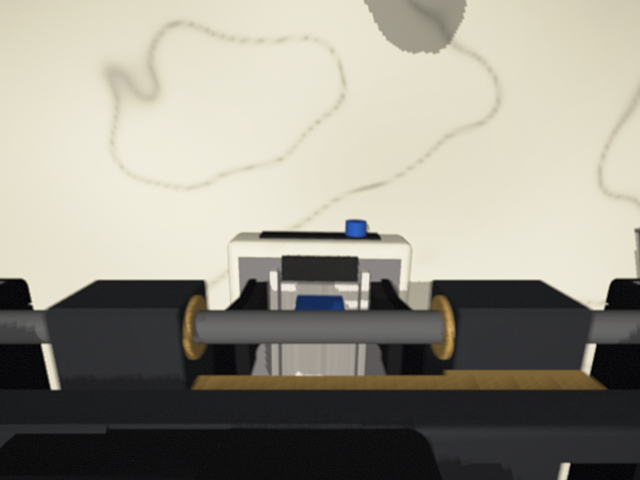

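The blue tab is at (319,303), centred between the rails, with a clear approach from behind it. I'll descend behind it.

Emit:
carry_out:
  plan:
    - {"grip": 1,"dp": [0,0.001,0.02],"rotation": [0,0,0.2]}
    - {"grip": 1,"dp": [0,0.001,0.02],"rotation": [0,0,0.2]}
    - {"grip": 1,"dp": [0,0.001,0.02],"rotation": [0,0,0.2]}
    - {"grip": 1,"dp": [0,0.001,0.02],"rotation": [0,0,0.2]}
    - {"grip": 1,"dp": [0,0,0.01],"rotation": [0,0,0]}
    - {"grip": 1,"dp": [0,0,0],"rotation": [0,0,0]}
    - {"grip": 1,"dp": [0,0,0],"rotation": [0,0,0]}

```text
time_s: 2.75
tool_pos: [0.5792, 0.1249, 0.073]
tool_rot: [-180.0, -0.9, -16.4]
force: [0.5, -0.2, 0.0]
grip_width: 0.0011
```

```bash
python3 - <<'E'
from cell import env
from h import *
o=env.get_obs();print({k:o[k] for k in('time_s','tool_pos','tool_rot','force','wrist_torque','grip_width')})
c=np.array([.529,-.0352]);a=np.radians(74.7);u=np.array([np.cos(a),np.sin(a)]);v=np.array([-u[1],u[0]])
d=o['tool_pos'][:2]-c;print("along u",d@u,"lateral",d@v)
E
```

```text
{'time_s': 2.75, 'tool_pos': array([0.5792, 0.1249, 0.073 ]), 'tool_rot': array([-179.9702,   -0.8757,  -16.3813]), 'force': array([ 0.5053, -0.1978,  0.0051]), 'wrist_torque': array([-0.0174, -0.0969, -0.0028]), 'grip_width': 0.0011382029089607912}
along u 0.1676534539391307 lateral -0.006194556072602628
```

Emit:
carry_out:
  plan:
    - {"grip": 1,"dp": [-0.004,0,0.003],"rotation": [0,-0.9,-1]}
    - {"grip": 1,"dp": [-0.002,0.001,0.002],"rotation": [0,0,0]}
    - {"grip": 1,"dp": [0,0.006,0],"rotation": [0,0,0]}
    - {"grip": 1,"dp": [0,0.007,0],"rotation": [0,0,0]}
    - {"grip": 1,"dp": [0,0.007,0],"rotation": [0,0,0]}
    - {"grip": 1,"dp": [0,0.007,0],"rotation": [0,0,0]}
    - {"grip": 1,"dp": [0,0.007,0],"rotation": [0,0,0]}
    - {"grip": 1,"dp": [0,0.004,0],"rotation": [0,0,0]}

```text
time_s: 3.42
tool_pos: [0.5651, 0.0871, 0.0733]
tool_rot: [-179.7, -0.4, -15.3]
force: [-1.0, 1.1, -0.9]
grip_width: 0.0006
```

```bash
cat > s.py <<'E'
from cell import env
from h import *
o=env.get_obs()
for k in('time_s','tool_pos','tool_rot','force','wrist_torque','grip_width'): print(k,np.round(o[k],4))
c=np.array([.529,-.0352]);a=np.radians(74.7);u=np.array([np.cos(a),np.sin(a)]);v=np.array([-u[1],u[0]])
d=o['tool_pos'][:2]-c;F=o['force'];print("u %.4f v %.4f | Fu %.2f Fv %.2f"%(d@u,d@v,F[:2]@u,F[:2]@v),"torque about axis on tool %.3f"%(d[0]*F[1]-d[1]*F[0]+o['wrist_torque'][2]),"polar r %.4f ang from -x %.1f"%(np.hypot(*d),np.degrees(np.arctan2(d@v,d@u))))
E
python3 s.py
```

```text
time_s 3.4167
tool_pos [0.5651 0.0871 0.0733]
tool_rot [-179.7119   -0.3663  -15.2567]
force [-0.9963  1.0933 -0.8764]
wrist_torque [ 0.1818 -0.1654 -0.004 ]
grip_width 0.0006
u 0.1275 v -0.0025 | Fu 0.79 Fv 1.25 torque about axis on tool 0.157 polar r 0.1275 ang from -x -1.1
```

Emit:
carry_out:
  plan:
    - {"grip": 1,"dp": [-0.001,0.004,0],"rotation": [0,0,0]}
    - {"grip": 1,"dp": [-0.001,0.004,0],"rotation": [0,0,0]}
    - {"grip": 1,"dp": [0,0.003,0],"rotation": [0,0,0]}
    - {"grip": 1,"dp": [0,0.003,0],"rotation": [0,0,0]}
    - {"grip": 1,"dp": [0,0.002,0],"rotation": [0,0,0]}

```text
time_s: 3.83
tool_pos: [0.5583, 0.0697, 0.0733]
tool_rot: [-179.7, -0.4, -15.3]
force: [0.5, 1.4, -1.2]
grip_width: 0.0006
```

```bash
python3 s.py
```

```text
time_s 3.8333
tool_pos [0.5583 0.0697 0.0733]
tool_rot [-179.6982   -0.3969  -15.3415]
force [ 0.5463  1.3898 -1.2065]
wrist_torque [ 0.2317 -0.167  -0.0189]
grip_width 0.0006
u 0.1089 v -0.0006 | Fu 1.48 Fv -0.16 torque about axis on tool -0.036 polar r 0.1089 ang from -x -0.3
```

Emit:
carry_out:
  plan:
    - {"grip": 1,"dp": [0,0.0015,0],"rotation": [0,0,0]}
    - {"grip": 1,"dp": [0,0.0015,0],"rotation": [0,0,0]}
    - {"grip": 1,"dp": [0,0.0015,0],"rotation": [0,0,0]}

```text
time_s: 4.08
tool_pos: [0.5575, 0.0673, 0.0736]
tool_rot: [-179.5, -0.4, -15.3]
force: [2.1, 4.4, -0.5]
grip_width: 0.0007
```

Emit:
carry_out:
  plan:
    - {"grip": 1,"dp": [0,0.0015,0],"rotation": [0,0,0]}
    - {"grip": 1,"dp": [0,0.0015,0],"rotation": [0,0,0]}

```text
time_s: 4.25
tool_pos: [0.5575, 0.0673, 0.0741]
tool_rot: [-179.2, -0.5, -15.2]
force: [1.4, 5.1, -0.5]
grip_width: 0.0006
```

```bash
python3 s.py
```

```text
time_s 4.25
tool_pos [0.5575 0.0673 0.0741]
tool_rot [-179.248    -0.5063  -15.1593]
force [ 1.4285  5.1084 -0.5232]
wrist_torque [ 1.1084 -0.4074  0.0393]
grip_width 0.0006
u 0.1064 v -0.0004 | Fu 5.30 Fv -0.03 torque about axis on tool 0.038 polar r 0.1064 ang from -x -0.2
```

Contact at u=106.4 mm against about 106.5 predicted for home. The push rises to about 5 N with no further travel, so the plate is seated. I'll back off, rise, and look at the nut.

Emit:
carry_out:
  plan:
    - {"grip": 1,"dp": [0,-0.008,0],"rotation": [0,0,0]}
    - {"grip": 1,"dp": [0,-0.008,0],"rotation": [0,0,0]}
    - {"grip": 0.63,"dp": [0,-0.002,-0.03],"rotation": [0,0,0]}
    - {"grip": 0.63,"dp": [0,0,-0.035],"rotation": [0,0,0]}
    - {"grip": 0.63,"dp": [0,0.02,-0.035],"rotation": [0,0,0]}
    - {"grip": 0.63,"dp": [0,0.025,-0.01],"rotation": [0,0,0]}
    - {"grip": 0.63,"dp": [0,0.025,0],"rotation": [0,0,0]}
    - {"grip": 0.63,"dp": [0,0.025,0],"rotation": [0,0,0]}

```text
time_s: 4.92
tool_pos: [0.5345, -0.0055, 0.1875]
tool_rot: [-179.8, -0.1, -14.4]
force: [0.2, -0.0, -1.1]
grip_width: 0.0293
```

Emit:
carry_out:
  plan:
    - {"grip": 0.63,"dp": [0,0,0],"rotation": [0,0,0]}
    - {"grip": 0.63,"dp": [0,0,0],"rotation": [0,0,0]}
    - {"grip": 0.63,"dp": [0,0,0],"rotation": [0,0,0]}

```text
time_s: 5.17
tool_pos: [0.5335, -0.0141, 0.1883]
tool_rot: [179.8, -0.2, -15.0]
force: [0.8, -0.9, 0.2]
grip_width: 0.032
```

```bash
python3 s.py; python3 w.py w3; python3 - <<'E'
from h import *
from cell import env
b=env.read_camera("top")[:,:,::-1].copy();cv2.imwrite("pics/top2.png",b);p=env.camera_params("top")
for c,s in blobs(b,(100,120,50),(125,255,255),(245,190,370,265))[0]: print("blue top",c,s,ray(p,c,.09))
E
```

```text
time_s 5.1667
tool_pos [ 0.5335 -0.0141  0.1883]
tool_rot [179.7508  -0.1657 -15.031 ]
force [ 0.7554 -0.8986  0.1884]
wrist_torque [-0.0314 -0.0412  0.0055]
grip_width 0.032
u 0.0216 v 0.0012 | Fu -0.67 Fv -0.97 torque about axis on tool -0.015 polar r 0.0216 ang from -x 3.3
[ 0.5335 -0.0141  0.1883] [179.7508  -0.1657 -15.031 ] [ 0.7554 -0.8986  0.1884] 5.1667
cam [0.5522 0.0548 0.35  ]
red [318.9098 272.9562] [ 284  238   69   72 2283] [ 0.5304 -0.0315  0.095 ]
yellow [229.8846 327.6277] [223 295  17  65 650] [ 0.457  -0.0509  0.109 ]
yellow [406.5883 327.6228] [397 295  18  65 668] [ 0.5833 -0.085   0.109 ]
yellow [318.3557 347.4832] [309 343  19  11 149] [ 0.5159 -0.0838  0.109 ]
yellow [367.7678 381.2047] [ 149  370  412   20 6494] [ 0.5452 -0.122   0.109 ]
blue [357.7349  19.0336] [348  11  21  16 298] [0.5984 0.1264 0.09  ]
blue [485.564  199.7341] [ 436  133  119  139 9343] [ 0.6613 -0.0104  0.09  ]
blue [318.6125 152.8376] [294 146  50  14 622] [0.5528 0.0528 0.09  ]
blue top [257.8696 197.2174] [256 195   5   6  23] [[0.5988 0.136  0.09  ]]
blue top [290.     218.9412] [289 214   3   9  17] [[0.5421 0.0575 0.09  ]]
```

View pics/w3.png

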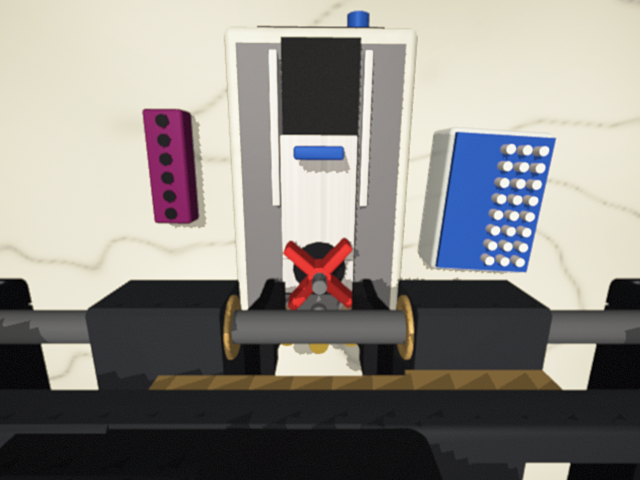

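The tab is at (319,153), which puts it 91 mm from the axis against 92 at home, so the plate is home. The nut is at (319,273), with its front wings at about ±45° with tips at (288,243) and (349,241). I'll measure the wing angle and plan the grasp of the left-hand wing.

```bash
cat > wing.py <<'E'
import sys
from cell import env
from h import *
def wings(im,p,z=.094):
    m=blobs(im,(0,120,60),(8,255,255),None,60)[1]
    m=cv2.morphologyEx(m,cv2.MORPH_OPEN,np.ones((3,3)))
    yx=np.argwhere(m); X=ray(p,yx[:,::-1],z)[:,:2]-[.529,-.0352]
    a=np.radians(74.7);u=np.array([np.cos(a),np.sin(a)]);v=np.array([-u[1],u[0]])
    r=np.hypot(*X.T);f=np.degrees(np.arctan2(X@v,X@u)); k=(r>.018)&(r<.045)
    h,_=np.histogram(f[k],range(-180,181,5))
    print("hist",{int(b):int(n) for b,n in zip(range(-180,180,5),h) if n>8})
    for s in (1,-1):
        q=k&(s*f>10)&(s*f<80); print("wing",f[q].mean().round(1),"rmax %.4f"%np.percentile(r[q],99) if q.any() else "")
if __name__=="__main__":
    p=env.camera_params("wrist");wings(cv2.imread(f"pics/{sys.argv[1]}.png"),p)
E
python3 wing.py w3
```

```text
hist {-140: 28, -135: 52, -130: 48, -125: 42, -120: 34, -115: 28, -110: 16, -50: 37, -45: 69, -40: 76, -35: 82, -30: 62, -25: 36, -20: 17, 20: 16, 25: 31, 30: 59, 35: 77, 40: 74, 45: 68, 50: 46, 115: 16, 120: 29, 125: 37, 130: 48, 135: 54, 140: 44, 145: 13}
wing 40.1 rmax 0.0360
wing -34.3 rmax 0.0365
```

Averaging the four wings gives a nut rotation of about +3°, so the wings are at about +48, -42, -132 and +138° from -x. I'll grip the +48° wing at r = 28 mm.

```bash
cat >> h.py <<'E'
def at(phi,r,z):
    """TCP position and yaw to hold a wing at phi (deg, ccw from mixer -x)"""
    a=np.radians(74.7+phi); return [.529+r*np.cos(a),-.0352+r*np.sin(a),z],(phi-15.3)
E
python3 - <<'E'
from cell import env
from h import *
P,y=at(48,.028,.135);print(P,y);rows(env.get_obs(),P,y,7)
E
```

```text
[np.float64(0.5138732710266257), np.float64(-0.01163769810553143), 0.135] 32.7
0 -0.0028 0.0006 0.0076 rz -6.8
1 -0.0028 0.0003 0.0076 rz -6.8
2 -0.0028 -0.0001 0.0076 rz -6.8
3 -0.0028 -0.0004 0.0076 rz -6.8
4 -0.0027 -0.0007 0.0076 rz -6.8
5 -0.0026 -0.001 0.0076 rz -6.8
6 -0.0025 -0.0014 0.0076 rz -6.8
```

Emit:
carry_out:
  plan:
    - {"grip": 0.72,"dp": [-0.0028,0.0006,0.007],"rotation": [0,0,-6.8]}
    - {"grip": 0.72,"dp": [-0.0028,0.0003,0.007],"rotation": [0,0,-6.8]}
    - {"grip": 0.72,"dp": [-0.0028,0,0.007],"rotation": [0,0,-6.8]}
    - {"grip": 0.72,"dp": [-0.0028,-0.0004,0.007],"rotation": [0,0,-6.8]}
    - {"grip": 0.72,"dp": [-0.0027,-0.0007,0.007],"rotation": [0,0,-6.8]}
    - {"grip": 0.72,"dp": [-0.0026,-0.001,0.007],"rotation": [0,0,-6.8]}
    - {"grip": 0.72,"dp": [-0.0025,-0.0014,0.007],"rotation": [0,0,-6.8]}
    - {"grip": 0.72,"dp": [0,0,0],"rotation": [0,0,0]}
  force: 15

```text
time_s: 5.93
tool_pos: [0.5134, -0.0013, 0.1354]
tool_rot: [-179.9, 0.1, 35.4]
force: [-0.2, -0.6, -0.3]
grip_width: 0.0243
```

Emit:
carry_out:
  plan:
    - {"grip": 0.72,"dp": [0,0,0],"rotation": [0,0,0]}
    - {"grip": 0.72,"dp": [0,0,0],"rotation": [0,0,0]}

```text
time_s: 6.1
tool_pos: [0.5133, 0.0006, 0.1351]
tool_rot: [-179.8, 0.1, 35.3]
force: [-0.4, -0.4, -0.1]
grip_width: 0.0246
```

```bash
python3 s.py; python3 - <<'E'
from cell import env
from h import *
P,y=at(48,.028,.135);print(P,y);rows(env.get_obs(),P,y,1)
E
```

```text
time_s 6.1
tool_pos [0.5133 0.0006 0.1351]
tool_rot [-179.8458    0.0929   35.2538]
force [-0.4391 -0.3582 -0.0584]
wrist_torque [ 0.0453 -0.1465 -0.004 ]
grip_width 0.0246
u 0.0304 v 0.0246 | Fu -0.46 Fv 0.33 torque about axis on tool 0.017 polar r 0.0391 ang from -x 39.0
[np.float64(0.5138732710266257), np.float64(-0.01163769810553143), 0.135] 32.7
0 -0.0066 0.0103 0.0001 rz 2.55
```

Emit:
carry_out:
  plan:
    - {"grip": 0.72,"dp": [-0.0033,0.005,0],"rotation": [0,0,1.3]}
    - {"grip": 0.72,"dp": [-0.0033,0.005,0],"rotation": [0,0,1.3]}
    - {"grip": 0.72,"dp": [0,0,0],"rotation": [0,0,0]}
    - {"grip": 0.72,"dp": [0,0,0],"rotation": [0,0,0]}

```text
time_s: 6.43
tool_pos: [0.5151, -0.012, 0.1365]
tool_rot: [-179.9, -0.0, 32.1]
force: [-0.4, -0.2, 0.3]
grip_width: 0.0242
```

```bash
python3 s.py; python3 - <<'E'
from cell import env
from h import *
P,y=at(48,.028,.076);print(P,y);rows(env.get_obs(),P,y,1)
E
```

```text
time_s 6.4333
tool_pos [ 0.5151 -0.012   0.1365]
tool_rot [-179.9247   -0.0101   32.109 ]
force [-0.3556 -0.2235  0.3493]
wrist_torque [ 0.0145 -0.1235  0.0065]
grip_width 0.0242
u 0.0188 v 0.0195 | Fu -0.31 Fv 0.28 torque about axis on tool 0.018 polar r 0.0271 ang from -x 46.2
[np.float64(0.5138732710266257), np.float64(-0.01163769810553143), 0.076] 32.7
0 -0.0009 -0.0009 0.0605 rz -0.59
```

Emit:
carry_out:
  plan:
    - {"grip": 0.72,"dp": [-0.001,-0.001,0.01],"rotation": [0,0,-0.6]}
    - {"grip": 0.72,"dp": [0,0,0.01],"rotation": [0,0,0]}
    - {"grip": 0.72,"dp": [0,0,0.01],"rotation": [0,0,0]}
    - {"grip": 0.72,"dp": [0,0,0],"rotation": [0,0,0]}
    - {"grip": 0.72,"dp": [0,0,0],"rotation": [0,0,0]}

```text
time_s: 6.85
tool_pos: [0.5134, -0.0122, 0.1031]
tool_rot: [-179.9, 0.0, 32.6]
force: [0.3, -0.0, -0.2]
grip_width: 0.0243
```

```bash
python3 s.py; python3 - <<'E'
from cell import env
from h import *
P,y=at(48,.028,.076);print(P,y);rows(env.get_obs(),P,y,1)
E
```

```text
time_s 6.85
tool_pos [ 0.5134 -0.0122  0.1031]
tool_rot [-179.9234    0.001    32.6479]
force [ 0.304  -0.0007 -0.1778]
wrist_torque [ 0.0519 -0.188  -0.0154]
grip_width 0.0243
u 0.0181 v 0.0212 | Fu 0.08 Fv -0.29 torque about axis on tool -0.022 polar r 0.0279 ang from -x 49.5
[np.float64(0.5138732710266257), np.float64(-0.01163769810553143), 0.076] 32.7
0 0.0007 -0.0002 0.0271 rz -0.05
```

Emit:
carry_out:
  plan:
    - {"grip": 0.72,"dp": [0.0007,0,0.009],"rotation": [0,0,0]}
    - {"grip": 0.72,"dp": [0,0,0.009],"rotation": [0,0,0]}
    - {"grip": 0.72,"dp": [0,0,0.007],"rotation": [0,0,0]}
    - {"grip": 0.72,"dp": [0,0,0],"rotation": [0,0,0]}

```text
time_s: 7.18
tool_pos: [0.5137, -0.0114, 0.0751]
tool_rot: [-179.9, 0.0, 32.7]
force: [0.1, 0.1, -0.4]
grip_width: 0.0243
```

```bash
python3 s.py
```

```text
time_s 7.1833
tool_pos [ 0.5137 -0.0114  0.0751]
tool_rot [-179.888     0.0186   32.6665]
force [ 0.0587  0.1392 -0.3658]
wrist_torque [ 0.0388 -0.1083 -0.0359]
grip_width 0.0243
u 0.0189 v 0.0210 | Fu 0.15 Fv -0.02 torque about axis on tool -0.039 polar r 0.0283 ang from -x 48.0
```

Well placed with no contact. Next I'll close on the wing.

Emit:
carry_out:
  plan:
    - {"grip": 1,"dp": [0,0,0],"rotation": [0,0,0]}
    - {"grip": 1,"dp": [0,0,0],"rotation": [0,0,0]}
    - {"grip": 1,"dp": [0,0,0],"rotation": [0,0,0]}
    - {"grip": 1,"dp": [0,0,0],"rotation": [0,0,0]}
    - {"grip": 1,"dp": [0,0,0],"rotation": [0,0,0]}
  force: 12

```text
time_s: 7.6
tool_pos: [0.5126, -0.0114, 0.0745]
tool_rot: [-179.8, 0.2, 32.7]
force: [0.7, 0.2, -1.9]
grip_width: 0.0077
```

```bash
python3 s.py;  python3 - <<'E'
from cell import env
from h import *
o=env.get_obs();r=.028
P,y=at(48-28,.028,.0745)
# ideal arc row: 3.5 deg clockwise about the axis, in tool axes with TCP at radius r along tool -y
for d in (3.5,5,6):
    t=np.radians(d);print(d,"dp x",r*np.sin(t),"dp y toward axis",r*(1-np.cos(t)),"z",.010*d/360)
E
```

```text
time_s 7.6
tool_pos [ 0.5126 -0.0114  0.0745]
tool_rot [-179.796     0.1528   32.6633]
force [ 0.7438  0.2474 -1.8626]
wrist_torque [ 0.0542 -0.1041 -0.0431]
grip_width 0.0077
u 0.0186 v 0.0221 | Fu 0.43 Fv -0.65 torque about axis on tool -0.065 polar r 0.0289 ang from -x 49.8
3.5 dp x 0.0017093591069759924 dp y toward axis 5.222564418772624e-05 z 9.722222222222223e-05
5 dp x 0.0024403607969344285 dp y toward axis 0.00010654845343112474 z 0.0001388888888888889
6 dp x 0.002926796971494297 dp y toward axis 0.00015338692968834788 z 0.00016666666666666666
```

Gripped at 7.7 mm. I'll turn clockwise in small rows and check after a few.

Emit:
carry_out:
  plan:
    - {"grip": 1,"dp": [0.0025,0.0001,0.0001],"rotation": [0,0,5]}
    - {"grip": 1,"dp": [0.0025,0.0001,0.0001],"rotation": [0,0,5]}
    - {"grip": 1,"dp": [0.0025,0.0001,0.0001],"rotation": [0,0,5]}
    - {"grip": 1,"dp": [0.0025,0.0001,0.0001],"rotation": [0,0,5]}

```text
time_s: 7.93
tool_pos: [0.5223, -0.0076, 0.0739]
tool_rot: [-179.9, 0.1, 11.9]
force: [1.0, -0.6, -1.6]
grip_width: 0.0074
```

```bash
python3 s.py
```

```text
time_s 7.9333
tool_pos [ 0.5223 -0.0076  0.0739]
tool_rot [-179.8766    0.106    11.8807]
force [ 0.9766 -0.5913 -1.5632]
wrist_torque [ 0.002  -0.2277  0.0665]
grip_width 0.0074
u 0.0249 v 0.0137 | Fu -0.31 Fv -1.10 torque about axis on tool 0.043 polar r 0.0284 ang from -x 28.9
```

Emit:
carry_out:
  plan:
    - {"grip": 1,"dp": [0.0025,0.0001,0.0001],"rotation": [0,0,5]}
    - {"grip": 1,"dp": [0.0025,0.0001,0.0001],"rotation": [0,0,5]}
    - {"grip": 1,"dp": [0.0025,0.0001,0.0001],"rotation": [0,0,5]}
    - {"grip": 1,"dp": [0.0025,0.0001,0.0001],"rotation": [0,0,5]}
    - {"grip": 1,"dp": [0.0025,0.0001,0.0001],"rotation": [0,0,5]}
    - {"grip": 1,"dp": [0.0025,0.0001,0.0001],"rotation": [0,0,5]}
    - {"grip": 1,"dp": [0.0025,0.0001,0.0001],"rotation": [0,0,5]}
    - {"grip": 1,"dp": [0.0025,0.0001,0.0001],"rotation": [0,0,5]}

```text
time_s: 8.6
tool_pos: [0.5432, -0.011, 0.0727]
tool_rot: [-179.9, 0.0, -30.1]
force: [-0.3, -0.3, -2.2]
grip_width: 0.0081
```

```bash
python3 s.py
```

```text
time_s 8.6
tool_pos [ 0.5432 -0.011   0.0727]
tool_rot [-179.9291    0.0096  -30.1227]
force [-0.2804 -0.2967 -2.244 ]
wrist_torque [-0.0909 -0.0101  0.0296]
grip_width 0.0081
u 0.0271 v -0.0073 | Fu -0.36 Fv 0.19 torque about axis on tool 0.032 polar r 0.0281 ang from -x -15.1
```

Emit:
carry_out:
  plan:
    - {"grip": 1,"dp": [0.0025,0.0001,0.0001],"rotation": [0,0,5]}
    - {"grip": 1,"dp": [0.0025,0.0001,0.0001],"rotation": [0,0,5]}
    - {"grip": 1,"dp": [0.0025,0.0001,0.0001],"rotation": [0,0,5]}
    - {"grip": 1,"dp": [0.0025,0.0001,0.0001],"rotation": [0,0,5]}
    - {"grip": 1,"dp": [0.0025,0.0001,0.0001],"rotation": [0,0,5]}
    - {"grip": 1,"dp": [0.0025,0.0001,0.0001],"rotation": [0,0,5]}
    - {"grip": 1,"dp": [0.0025,0.0001,0.0001],"rotation": [0,0,5]}

```text
time_s: 9.18
tool_pos: [0.5556, -0.025, 0.0717]
tool_rot: [-179.9, -0.0, -66.9]
force: [-1.8, -0.1, -2.0]
grip_width: 0.0082
```

```bash
python3 s.py
```

```text
time_s 9.1833
tool_pos [ 0.5556 -0.025   0.0717]
tool_rot [-179.9176   -0.017   -66.8797]
force [-1.7508 -0.056  -2.0217]
wrist_torque [-0.0482  0.0561  0.0232]
grip_width 0.0082
u 0.0169 v -0.0229 | Fu -0.52 Fv 1.67 torque about axis on tool 0.040 polar r 0.0285 ang from -x -53.7
```

Turned 103° with only free drag (about 0.03–0.04 N m). I'll release, rise, swing back along the arc, and take the next wing at about +37°.

Emit:
carry_out:
  plan:
    - {"grip": 0.72,"dp": [0,0,0],"rotation": [0,0,0]}
    - {"grip": 0.72,"dp": [0,0,0],"rotation": [0,0,0]}
    - {"grip": 0.72,"dp": [0,0,0],"rotation": [0,0,0]}
    - {"grip": 0.72,"dp": [0,0,-0.01],"rotation": [0,0,0]}
    - {"grip": 0.72,"dp": [0,0,-0.012],"rotation": [0,0,0]}
    - {"grip": 0.72,"dp": [0,0,-0.012],"rotation": [0,0,0]}
    - {"grip": 0.72,"dp": [0,0,0],"rotation": [0,0,0]}
    - {"grip": 0.72,"dp": [0,0,0],"rotation": [0,0,0]}

```text
time_s: 9.85
tool_pos: [0.5577, -0.0245, 0.1119]
tool_rot: [-179.6, -0.2, -66.5]
force: [-0.6, 0.2, -0.0]
grip_width: 0.0239
```

```bash
python3 s.py
```

```text
time_s 9.85
tool_pos [ 0.5577 -0.0245  0.1119]
tool_rot [-179.6255   -0.1555  -66.4831]
force [-0.5565  0.2495 -0.042 ]
wrist_torque [ 0.0072  0.0138 -0.0089]
grip_width 0.0239
u 0.0179 v -0.0248 | Fu 0.09 Fv 0.60 torque about axis on tool 0.004 polar r 0.0306 ang from -x -54.2
```

Emit:
carry_out:
  plan:
    - {"grip": 0.72,"dp": [-0.003,0.0002,0],"rotation": [0,0,-6]}
    - {"grip": 0.72,"dp": [-0.003,0.0002,0],"rotation": [0,0,-6]}
    - {"grip": 0.72,"dp": [-0.003,0.0002,0],"rotation": [0,0,-6]}
    - {"grip": 0.72,"dp": [-0.003,0.0002,0],"rotation": [0,0,-6]}
    - {"grip": 0.72,"dp": [-0.003,0.0002,0],"rotation": [0,0,-6]}
    - {"grip": 0.72,"dp": [-0.003,0.0002,0],"rotation": [0,0,-6]}
    - {"grip": 0.72,"dp": [-0.003,0.0002,0],"rotation": [0,0,-6]}
    - {"grip": 0.72,"dp": [-0.003,0.0002,0],"rotation": [0,0,-6]}

```text
time_s: 10.52
tool_pos: [0.5408, -0.0089, 0.114]
tool_rot: [-179.9, -0.7, -16.2]
force: [-0.4, -0.7, -0.6]
grip_width: 0.0245
```

Emit:
carry_out:
  plan:
    - {"grip": 0.72,"dp": [-0.003,0.0002,0],"rotation": [0,0,-6]}
    - {"grip": 0.72,"dp": [-0.003,0.0002,0],"rotation": [0,0,-6]}
    - {"grip": 0.72,"dp": [-0.003,0.0002,0],"rotation": [0,0,-6]}
    - {"grip": 0.72,"dp": [-0.003,0.0002,0],"rotation": [0,0,-6]}
    - {"grip": 0.72,"dp": [-0.003,0.0002,0],"rotation": [0,0,-6]}
    - {"grip": 0.72,"dp": [-0.003,0.0002,0],"rotation": [0,0,-6]}
    - {"grip": 0.72,"dp": [0,0,0],"rotation": [0,0,0]}
    - {"grip": 0.72,"dp": [0,0,0],"rotation": [0,0,0]}

```text
time_s: 11.18
tool_pos: [0.5213, -0.0096, 0.1139]
tool_rot: [179.6, -0.6, 21.8]
force: [0.0, -0.0, -0.4]
grip_width: 0.0244
```

```bash
python3 s.py; python3 - <<'E'
from cell import env
from h import *
P,y=at(37,.028,.1);print(P,y);rows(env.get_obs(),P,y,2)
E
```

```text
time_s 11.1833
tool_pos [ 0.5213 -0.0096  0.1139]
tool_rot [179.6363  -0.5812  21.8239]
force [ 0.0092 -0.002  -0.4172]
wrist_torque [ 0.0037 -0.0603 -0.036 ]
grip_width 0.0244
u 0.0227 v 0.0142 | Fu 0.00 Fv -0.01 torque about axis on tool -0.036 polar r 0.0268 ang from -x 32.1
[np.float64(0.5186470907963328), np.float64(-0.00918428799704643), 0.1] 21.7
0 -0.0011 -0.0007 0.007 rz 0.06
1 -0.0012 -0.0007 0.007 rz 0.06
```

Emit:
carry_out:
  plan:
    - {"grip": 0.72,"dp": [-0.0011,-0.0007,0.008],"rotation": [0,0,0]}
    - {"grip": 0.72,"dp": [-0.0012,-0.0007,0.008],"rotation": [0,0,0]}
    - {"grip": 0.72,"dp": [0,0,0],"rotation": [0,0,0]}
    - {"grip": 0.72,"dp": [0,0,0],"rotation": [0,0,0]}

```text
time_s: 11.52
tool_pos: [0.5189, -0.009, 0.0961]
tool_rot: [179.6, -0.6, 21.4]
force: [1.0, -0.3, 0.4]
grip_width: 0.0245
```

```bash
python3 s.py; python3 - <<'E'
from cell import env
from h import *
P,y=at(37,.0285,.072);print(P,y);rows(env.get_obs(),P,y,1)
E
```

```text
time_s 11.5167
tool_pos [ 0.5189 -0.009   0.0961]
tool_rot [179.6368  -0.6052  21.4267]
force [ 1.02   -0.3442  0.4373]
wrist_torque [ 0.0209 -0.0761  0.0218]
grip_width 0.0245
u 0.0226 v 0.0167 | Fu -0.06 Fv -1.07 torque about axis on tool -0.001 polar r 0.0281 ang from -x 36.4
[np.float64(0.5184622174176959), np.float64(-0.0087197217112794), 0.072] 21.7
0 -0.0003 -0.0004 0.0241 rz -0.27
```

Emit:
carry_out:
  plan:
    - {"grip": 0.72,"dp": [0,0,0.008],"rotation": [0,0,0]}
    - {"grip": 0.72,"dp": [0,0,0.008],"rotation": [0,0,0]}
    - {"grip": 0.72,"dp": [0,0,0.006],"rotation": [0,0,0]}
    - {"grip": 1,"dp": [0,0,0],"rotation": [0,0,0]}
    - {"grip": 1,"dp": [0,0,0],"rotation": [0,0,0]}
    - {"grip": 1,"dp": [0,0,0],"rotation": [0,0,0]}
    - {"grip": 1,"dp": [0,0,0],"rotation": [0,0,0]}
    - {"grip": 1,"dp": [0,0,0],"rotation": [0,0,0]}

```text
time_s: 12.18
tool_pos: [0.5178, -0.0088, 0.0704]
tool_rot: [179.8, -0.4, 21.3]
force: [-0.8, 0.4, -0.4]
grip_width: 0.0078
```

```bash
python3 s.py
```

```text
time_s 12.1833
tool_pos [ 0.5178 -0.0088  0.0704]
tool_rot [179.7582  -0.4062  21.3407]
force [-0.7909  0.416  -0.4172]
wrist_torque [-0.0521 -0.0088 -0.0644]
grip_width 0.0078
u 0.0225 v 0.0178 | Fu 0.19 Fv 0.87 torque about axis on tool -0.048 polar r 0.0287 ang from -x 38.3
```

Emit:
carry_out:
  plan:
    - {"grip": 1,"dp": [0.002,0.0001,0.0001],"rotation": [0,0,4]}
    - {"grip": 1,"dp": [0.002,0.0001,0.0001],"rotation": [0,0,4]}
    - {"grip": 1,"dp": [0.002,0.0001,0.0001],"rotation": [0,0,4]}
    - {"grip": 1,"dp": [0.002,0.0001,0.0001],"rotation": [0,0,4]}

```text
time_s: 12.52
tool_pos: [0.5259, -0.0069, 0.0701]
tool_rot: [179.9, -0.5, 4.7]
force: [0.1, -0.2, -2.2]
grip_width: 0.0074
```

```bash
python3 s.py
```

```text
time_s 12.5167
tool_pos [ 0.5259 -0.0069  0.0701]
tool_rot [179.887   -0.5278   4.7449]
force [ 0.0779 -0.23   -2.1617]
wrist_torque [-0.0518 -0.073   0.0227]
grip_width 0.0074
u 0.0265 v 0.0105 | Fu -0.20 Fv -0.14 torque about axis on tool 0.021 polar r 0.0285 ang from -x 21.6
```

Emit:
carry_out:
  plan:
    - {"grip": 1,"dp": [0.002,0.0001,0.0001],"rotation": [0,0,4]}
    - {"grip": 1,"dp": [0.002,0.0001,0.0001],"rotation": [0,0,4]}
    - {"grip": 1,"dp": [0.002,0.0001,0.0001],"rotation": [0,0,4]}
    - {"grip": 1,"dp": [0.002,0.0001,0.0001],"rotation": [0,0,4]}

```text
time_s: 12.85
tool_pos: [0.5346, -0.0075, 0.0696]
tool_rot: [-179.9, -0.6, -12.0]
force: [0.6, 0.4, -2.2]
grip_width: 0.0082
```

```bash
python3 s.py
```

```text
time_s 12.85
tool_pos [ 0.5346 -0.0075  0.0696]
tool_rot [-179.9468   -0.6107  -12.0354]
force [ 0.5609  0.3714 -2.2362]
wrist_torque [-0.0762  0.0363  0.0285]
grip_width 0.0082
u 0.0282 v 0.0020 | Fu 0.51 Fv -0.44 torque about axis on tool 0.015 polar r 0.0283 ang from -x 4.0
```

Emit:
carry_out:
  plan:
    - {"grip": 1,"dp": [0.002,0.0001,0.0001],"rotation": [0,0,4]}
    - {"grip": 1,"dp": [0.002,0.0001,0.0001],"rotation": [0,0,4]}
    - {"grip": 1,"dp": [0.002,0.0001,0.0001],"rotation": [0,0,4]}

```text
time_s: 13.1
tool_pos: [0.5407, -0.0094, 0.0694]
tool_rot: [-179.8, -0.6, -24.6]
force: [-0.2, 0.4, -1.3]
grip_width: 0.0082
```

```bash
python3 s.py
```

```text
time_s 13.1
tool_pos [ 0.5407 -0.0094  0.0694]
tool_rot [-179.8083   -0.623   -24.6069]
force [-0.2457  0.434  -1.2689]
wrist_torque [-0.0947  0.0871  0.1163]
grip_width 0.0082
u 0.0279 v -0.0045 | Fu 0.35 Fv 0.35 torque about axis on tool 0.128 polar r 0.0283 ang from -x -9.1
```

The effort is climbing, so this looks like first touch. I'll hold still to read the steady value.

Emit:
carry_out:
  plan:
    - {"grip": 1,"dp": [0,0,0],"rotation": [0,0,0]}

```text
time_s: 13.18
tool_pos: [0.5409, -0.0096, 0.0694]
tool_rot: [-179.8, -0.6, -24.7]
force: [1.1, -0.5, -1.0]
grip_width: 0.0077
```

```bash
python3 s.py; python3 s.py|tail -1
```

```text
time_s 13.1833
tool_pos [ 0.5409 -0.0096  0.0694]
tool_rot [-179.8027   -0.6356  -24.7217]
force [ 1.0981 -0.4676 -0.9575]
wrist_torque [-0.1248  0.0372  0.0155]
grip_width 0.0077
u 0.0279 v -0.0047 | Fu -0.16 Fv -1.18 torque about axis on tool -0.018 polar r 0.0283 ang from -x -9.7
u 0.0279 v -0.0047 | Fu -0.16 Fv -1.18 torque about axis on tool -0.018 polar r 0.0283 ang from -x -9.7
```

Emit:
carry_out:
  plan:
    - {"grip": 1,"dp": [0.0015,0.0001,0.0001],"rotation": [0,0,3]}
    - {"grip": 1,"dp": [0.001,0,0],"rotation": [0,0,2]}

```text
time_s: 13.35
tool_pos: [0.543, -0.0106, 0.0693]
tool_rot: [-179.8, -0.6, -29.6]
force: [0.0, 0.2, -1.7]
grip_width: 0.0077
```

```bash
python3 s.py|tail -4
```

```text
force [ 0.0127  0.2492 -1.7385]
wrist_torque [-0.1132  0.0766  0.1343]
grip_width 0.0077
u 0.0274 v -0.0070 | Fu 0.24 Fv 0.05 torque about axis on tool 0.138 polar r 0.0283 ang from -x -14.3
```

Emit:
carry_out:
  plan:
    - {"grip": 1,"dp": [0.0015,0.0001,0.0001],"rotation": [0,0,3]}

```text
time_s: 13.43
tool_pos: [0.5442, -0.0114, 0.0693]
tool_rot: [-179.7, -0.6, -32.6]
force: [1.6, -0.8, -2.2]
grip_width: 0.0075
```

```bash
python3 s.py|tail -4
```

```text
force [ 1.6115 -0.8462 -2.191 ]
wrist_torque [-0.0515  0.0567  0.2079]
grip_width 0.0075
u 0.0270 v -0.0084 | Fu -0.39 Fv -1.78 torque about axis on tool 0.157 polar r 0.0283 ang from -x -17.3
```

Emit:
carry_out:
  plan:
    - {"grip": 1,"dp": [0.001,0,0],"rotation": [0,0,2]}

```text
time_s: 13.52
tool_pos: [0.5451, -0.0119, 0.0692]
tool_rot: [-179.7, -0.6, -34.5]
force: [0.6, -0.2, -1.7]
grip_width: 0.0079
```

```bash
python3 s.py|tail -4
```

```text
force [ 0.607  -0.1934 -1.6658]
wrist_torque [-0.0192  0.0706  0.1594]
grip_width 0.0079
u 0.0267 v -0.0094 | Fu -0.03 Fv -0.64 torque about axis on tool 0.142 polar r 0.0283 ang from -x -19.3
```

Emit:
carry_out:
  plan:
    - {"grip": 1,"dp": [0.0005,0,0],"rotation": [0,0,1]}

```text
time_s: 13.6
tool_pos: [0.5455, -0.0122, 0.0692]
tool_rot: [-179.7, -0.6, -35.5]
force: [0.1, -0.2, -3.3]
grip_width: 0.0079
```

```bash
python3 s.py|tail -4
```

```text
force [ 0.0751 -0.1864 -3.274 ]
wrist_torque [-0.062   0.099   0.1448]
grip_width 0.0079
u 0.0265 v -0.0098 | Fu -0.16 Fv -0.12 torque about axis on tool 0.140 polar r 0.0283 ang from -x -20.4
```

Emit:
carry_out:
  plan:
    - {"grip": 1,"dp": [0.001,0,0],"rotation": [0,0,2]}

```text
time_s: 13.68
tool_pos: [0.5463, -0.0128, 0.0692]
tool_rot: [-179.7, -0.6, -37.4]
force: [0.8, -0.0, -2.1]
grip_width: 0.0079
```

```bash
python3 s.py|tail -4
```

```text
force [ 0.754  -0.0327 -2.0579]
wrist_torque [-0.0242  0.0628  0.1271]
grip_width 0.0079
u 0.0262 v -0.0107 | Fu 0.17 Fv -0.74 torque about axis on tool 0.110 polar r 0.0283 ang from -x -22.3
```

Emit:
carry_out:
  plan:
    - {"grip": 1,"dp": [0.001,0,0],"rotation": [0,0,2]}

```text
time_s: 13.77
tool_pos: [0.5471, -0.0134, 0.0692]
tool_rot: [-179.7, -0.6, -39.4]
force: [0.8, 0.4, -1.7]
grip_width: 0.0079
```

```bash
python3 s.py|tail -4
```

```text
force [ 0.8333  0.4196 -1.7424]
wrist_torque [-0.0757  0.0735  0.1642]
grip_width 0.0079
u 0.0258 v -0.0117 | Fu 0.62 Fv -0.69 torque about axis on tool 0.154 polar r 0.0283 ang from -x -24.3
```

Emit:
carry_out:
  plan:
    - {"grip": 1,"dp": [0.001,0,0],"rotation": [0,0,2]}
  force: 30

```text
time_s: 13.85
tool_pos: [0.5479, -0.0141, 0.0691]
tool_rot: [-179.6, -0.6, -41.4]
force: [0.2, -0.6, -1.3]
grip_width: 0.0076
```

```bash
python3 s.py|tail -4
```

```text
force [ 0.2424 -0.566  -1.2688]
wrist_torque [-0.0258  0.0999  0.1421]
grip_width 0.0076
u 0.0254 v -0.0126 | Fu -0.48 Fv -0.38 torque about axis on tool 0.126 polar r 0.0283 ang from -x -26.4
```

Emit:
carry_out:
  plan:
    - {"grip": 1,"dp": [0.001,0,0.0001],"rotation": [0,0,2]}

```text
time_s: 13.93
tool_pos: [0.5487, -0.0148, 0.0691]
tool_rot: [-179.6, -0.6, -43.3]
force: [0.5, 0.4, -1.4]
grip_width: 0.0078
```

```bash
python3 s.py|tail -4
```

```text
force [ 0.4914  0.4283 -1.3711]
wrist_torque [-0.0215  0.1701  0.1658]
grip_width 0.0078
u 0.0249 v -0.0136 | Fu 0.54 Fv -0.36 torque about axis on tool 0.164 polar r 0.0284 ang from -x -28.6
```

Emit:
carry_out:
  plan:
    - {"grip": 1,"dp": [0.001,0,0.0001],"rotation": [0,0,2]}

```text
time_s: 14.02
tool_pos: [0.5494, -0.0155, 0.0691]
tool_rot: [-179.6, -0.6, -45.3]
force: [-0.0, 0.3, -1.6]
grip_width: 0.0074
```

```bash
python3 s.py|tail -4
```

```text
force [-0.0091  0.3275 -1.6177]
wrist_torque [-0.0257  0.1683  0.1196]
grip_width 0.0074
u 0.0244 v -0.0145 | Fu 0.31 Fv 0.10 torque about axis on tool 0.126 polar r 0.0284 ang from -x -30.6
```

The effort reading has held near 0.14 N m over the last 20°, which doesn't match "climbs with every degree". I need to know whether the nut followed the hand, so I'll release, rise, and look.

Emit:
carry_out:
  plan:
    - {"grip": 0.72,"dp": [0,0,0],"rotation": [0,0,0]}
    - {"grip": 0.72,"dp": [0,0,0],"rotation": [0,0,0]}
    - {"grip": 0.72,"dp": [0,0,0],"rotation": [0,0,0]}
    - {"grip": 0.72,"dp": [0,0,-0.012],"rotation": [0,0,0]}
    - {"grip": 0.72,"dp": [0,0,-0.02],"rotation": [0,0,0]}
    - {"grip": 0.72,"dp": [0,0,-0.03],"rotation": [0,0,0]}
    - {"grip": 0.72,"dp": [0,0.004,-0.03],"rotation": [0,0,0]}
    - {"grip": 0.72,"dp": [0,0.004,-0.02],"rotation": [0,0,0]}

```text
time_s: 14.68
tool_pos: [0.5394, -0.0194, 0.1841]
tool_rot: [-179.8, -0.2, -44.7]
force: [0.6, 0.5, 0.5]
grip_width: 0.0243
```

Emit:
carry_out:
  plan:
    - {"grip": 0.72,"dp": [0,0,0],"rotation": [0,0,0]}
    - {"grip": 0.72,"dp": [0,0,0],"rotation": [0,0,0]}
    - {"grip": 0.72,"dp": [0,0,0],"rotation": [0,0,0]}

```text
time_s: 14.93
tool_pos: [0.543, -0.0198, 0.1926]
tool_rot: [-179.4, -0.9, -44.6]
force: [0.4, 0.3, -0.8]
grip_width: 0.0246
```

```bash
python3 s.py; python3 w.py w4|grep -v yellow; python3 wing.py w4; python3 - <<'E'
import cv2
a=cv2.imread("pics/w4.png")[180:360,190:450];cv2.imwrite("pics/w4c.png",cv2.resize(a,None,fx=3,fy=3))
E
```

```text
time_s 14.9333
tool_pos [ 0.543  -0.0198  0.1926]
tool_rot [-179.3763   -0.8562  -44.5948]
force [ 0.4092  0.3319 -0.8229]
wrist_torque [ 0.0443 -0.0425  0.0003]
grip_width 0.0246
u 0.0186 v -0.0094 | Fu 0.43 Fv -0.31 torque about axis on tool -0.001 polar r 0.0208 ang from -x -26.9
[ 0.543  -0.0198  0.1926] [-179.3763   -0.8562  -44.5948] [ 0.4092  0.3319 -0.8229] 14.9333
cam [0.5897 0.0311 0.3553]
red [318.1436 265.9795] [ 275  229   87   55 1706] [ 0.5359 -0.0292  0.095 ]
red [317.8529 300.9059] [313 292  11  18 170] [ 0.5158 -0.0493  0.095 ]
blue [233.0787  37.2247] [223  28  22  21 267] [0.6061 0.1222 0.09  ]
blue [436.4457 123.4486] [  371    32   141   177 10829] [ 0.6677 -0.0144  0.09  ]
blue [256.6392 170.4636] [233 155  48  32 632] [0.554  0.0523 0.09  ]
hist {-125: 37, -120: 63, -115: 56, -110: 55, -105: 46, -100: 37, -95: 18, -90: 10, -40: 38, -35: 79, -30: 89, -25: 43, 25: 10, 30: 13, 35: 27, 40: 47, 45: 50, 50: 55, 55: 51, 60: 54, 140: 22, 145: 30, 150: 25, 155: 26}
wing 49.6 rmax 0.0326
wing -29.9 rmax 0.0374
```

View pics/w4c.png

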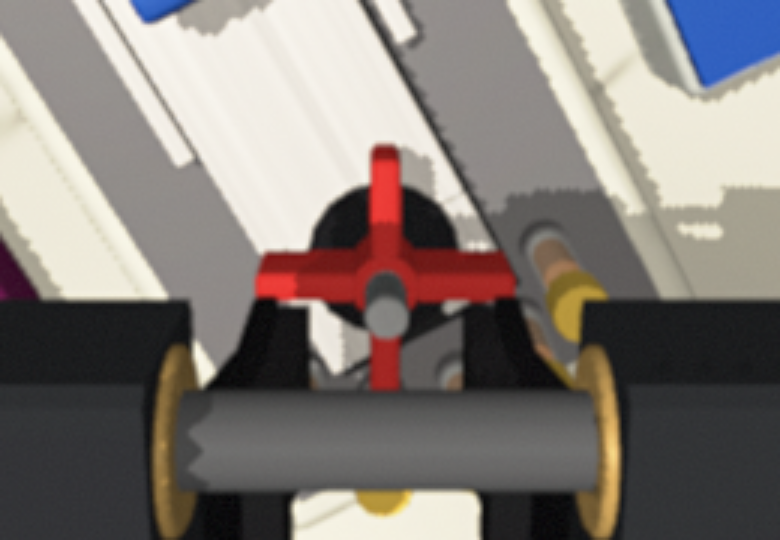

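The wing stands exactly in line with the hand (vertical in the crop at (385,150)), so the nut did follow: the wing is at φ≈-30° and the total turn is about 172°. The tab is still in place. I'll regrip the same wing and test more.

```bash
python3 - <<'E'
from cell import env
from h import *
P,y=at(-30,.0285,.11);print(P,y);rows(env.get_obs(),P,y,4)
E
```

```text
[np.float64(0.5492577850053804), np.float64(-0.015153250969900639), 0.11] -45.3
0 0.0004 -0.002 0.0205 rz 0.18
1 0.0004 -0.002 0.0205 rz 0.18
2 0.0004 -0.002 0.0205 rz 0.18
3 0.0004 -0.002 0.0205 rz 0.18
```

Emit:
carry_out:
  plan:
    - {"grip": 0.72,"dp": [0.0004,-0.002,0.02],"rotation": [0,-0.8,0.2]}
    - {"grip": 0.72,"dp": [0.0004,-0.002,0.02],"rotation": [0,0,0.2]}
    - {"grip": 0.72,"dp": [0.0004,-0.002,0.02],"rotation": [0,0,0.2]}
    - {"grip": 0.72,"dp": [0.0004,-0.002,0.014],"rotation": [0,0,0]}
    - {"grip": 0.72,"dp": [0,0,0],"rotation": [0,0,0]}
    - {"grip": 0.72,"dp": [0,0,0],"rotation": [0,0,0]}

```text
time_s: 15.48
tool_pos: [0.5472, -0.0136, 0.1102]
tool_rot: [-179.7, 0.4, -45.0]
force: [-0.1, -0.3, 1.3]
grip_width: 0.0244
```

```bash
python3 s.py; python3 - <<'E'
from cell import env
from h import *
P,y=at(-30,.0285,.07);print(P,y);rows(env.get_obs(),P,y,1)
E
```

```text
time_s 15.4833
tool_pos [ 0.5472 -0.0136  0.1102]
tool_rot [-179.6808    0.4349  -45.0473]
force [-0.0778 -0.277   1.2801]
wrist_torque [ 0.0335 -0.022  -0.0291]
grip_width 0.0244
u 0.0257 v -0.0118 | Fu -0.29 Fv 0.00 torque about axis on tool -0.032 polar r 0.0282 ang from -x -24.7
[np.float64(0.5492577850053804), np.float64(-0.015153250969900639), 0.07] -45.3
0 0.0026 -0.0004 0.0402 rz 0.25
```

Emit:
carry_out:
  plan:
    - {"grip": 0.72,"dp": [0.0026,-0.0004,0.01],"rotation": [0,0,0.2]}
    - {"grip": 0.72,"dp": [0,0,0.01],"rotation": [0,0,0]}
    - {"grip": 0.72,"dp": [0,0,0.01],"rotation": [0,0,0]}
    - {"grip": 0.72,"dp": [0,0,0.008],"rotation": [0,0,0]}
    - {"grip": 0.72,"dp": [0,0,0],"rotation": [0,0,0]}

```text
time_s: 15.9
tool_pos: [0.5497, -0.0151, 0.0695]
tool_rot: [-179.7, 0.4, -45.3]
force: [-1.0, -0.5, -0.6]
grip_width: 0.0245
```

```bash
python3 s.py
```

```text
time_s 15.9
tool_pos [ 0.5497 -0.0151  0.0695]
tool_rot [-179.6567    0.3945  -45.2689]
force [-1.006  -0.4937 -0.6481]
wrist_torque [-0.0594  0.0339  0.0072]
grip_width 0.0245
u 0.0248 v -0.0147 | Fu -0.74 Fv 0.84 torque about axis on tool 0.017 polar r 0.0289 ang from -x -30.6
```

Emit:
carry_out:
  plan:
    - {"grip": 1,"dp": [0,0,0],"rotation": [0,0,0]}
    - {"grip": 1,"dp": [0,0,0],"rotation": [0,0,0]}
    - {"grip": 1,"dp": [0,0,0],"rotation": [0,0,0]}
    - {"grip": 1,"dp": [0,0,0],"rotation": [0,0,0]}
  force: 30

```text
time_s: 16.23
tool_pos: [0.5498, -0.0151, 0.0695]
tool_rot: [-179.7, 0.4, -45.3]
force: [0.1, 0.3, -2.6]
grip_width: 0.0078
```

```bash
python3 s.py
```

```text
time_s 16.2333
tool_pos [ 0.5498 -0.0151  0.0695]
tool_rot [-179.6565    0.401   -45.2574]
force [ 0.0996  0.3375 -2.6457]
wrist_torque [-0.0002 -0.155   0.0217]
grip_width 0.0078
u 0.0249 v -0.0147 | Fu 0.35 Fv -0.01 torque about axis on tool 0.027 polar r 0.0289 ang from -x -30.6
```

Static test: very small turning commands to see the effort at which the nut starts to move.

Emit:
carry_out:
  plan:
    - {"grip": 1,"dp": [0.0001,0,0],"rotation": [0,0,0.2]}

```text
time_s: 16.32
tool_pos: [0.5498, -0.0151, 0.0695]
tool_rot: [-179.7, 0.4, -45.4]
force: [0.2, 0.2, -3.2]
grip_width: 0.008
```

```bash
python3 s.py|tail -6
```

```text
tool_pos [ 0.5498 -0.0151  0.0695]
tool_rot [-179.6584    0.3963  -45.4438]
force [ 0.2347  0.1556 -3.2268]
wrist_torque [-0.0475 -0.1628  0.1268]
grip_width 0.008
u 0.0249 v -0.0147 | Fu 0.21 Fv -0.19 torque about axis on tool 0.125 polar r 0.0289 ang from -x -30.6
```

Emit:
carry_out:
  plan:
    - {"grip": 1,"dp": [0.0002,0,0],"rotation": [0,0,0.4]}

```text
time_s: 16.4
tool_pos: [0.5498, -0.0151, 0.0695]
tool_rot: [-179.7, 0.4, -45.8]
force: [0.5, 1.3, -2.3]
grip_width: 0.0081
```

```bash
python3 s.py|tail -6
```

```text
tool_pos [ 0.5498 -0.0151  0.0695]
tool_rot [-179.6634    0.3945  -45.8472]
force [ 0.48    1.2501 -2.285 ]
wrist_torque [-0.0431 -0.1307  0.1788]
grip_width 0.0081
u 0.0249 v -0.0148 | Fu 1.33 Fv -0.13 torque about axis on tool 0.195 polar r 0.0289 ang from -x -30.8
```

Emit:
carry_out:
  plan:
    - {"grip": 1,"dp": [0.0004,0,0],"rotation": [0,0,0.8]}

```text
time_s: 16.48
tool_pos: [0.5501, -0.0153, 0.0695]
tool_rot: [-179.7, 0.4, -46.7]
force: [0.8, -0.3, -3.2]
grip_width: 0.0074
```

```bash
python3 s.py|tail -6
```

```text
tool_pos [ 0.5501 -0.0153  0.0695]
tool_rot [-179.6692    0.3902  -46.6687]
force [ 0.7836 -0.3476 -3.2337]
wrist_torque [-0.1224 -0.1994  0.1138]
grip_width 0.0074
u 0.0247 v -0.0151 | Fu -0.13 Fv -0.85 torque about axis on tool 0.091 polar r 0.0290 ang from -x -31.4
```

Emit:
carry_out:
  plan:
    - {"grip": 1,"dp": [0.0015,0.0001,0],"rotation": [0,0,3]}

```text
time_s: 16.57
tool_pos: [0.5512, -0.0165, 0.0695]
tool_rot: [-179.7, 0.4, -49.7]
force: [0.1, 0.4, -4.1]
grip_width: 0.0076
```

```bash
python3 s.py|tail -6
```

```text
tool_pos [ 0.5512 -0.0165  0.0695]
tool_rot [-179.6821    0.3786  -49.7186]
force [ 0.1276  0.4426 -4.0897]
wrist_torque [-0.051  -0.2739  0.1073]
grip_width 0.0076
u 0.0239 v -0.0164 | Fu 0.46 Fv -0.01 torque about axis on tool 0.115 polar r 0.0290 ang from -x -34.5
```

Emit:
carry_out:
  plan:
    - {"grip": 1,"dp": [0.0002,0,0],"rotation": [0,0,0.4]}

```text
time_s: 16.65
tool_pos: [0.5514, -0.0168, 0.0695]
tool_rot: [-179.7, 0.4, -50.2]
force: [-0.0, 0.1, -2.4]
grip_width: 0.0079
```

```bash
python3 s.py|sed -n '3p;5p;7p'
```

```text
tool_rot [-179.6816    0.3708  -50.2388]
wrist_torque [-0.1198 -0.0908  0.1511]
u 0.0237 v -0.0167 | Fu 0.10 Fv 0.06 torque about axis on tool 0.154 polar r 0.0290 ang from -x -35.2
```

Emit:
carry_out:
  plan:
    - {"grip": 1,"dp": [0.0002,0,0],"rotation": [0,0,0.4]}

```text
time_s: 16.73
tool_pos: [0.5515, -0.0168, 0.0695]
tool_rot: [-179.7, 0.4, -50.6]
force: [-0.2, 0.3, -2.0]
grip_width: 0.0077
```

```bash
python3 s.py|sed -n '3p;5p;7p'
```

```text
tool_rot [-179.6881    0.3754  -50.6214]
wrist_torque [-0.03   -0.0859  0.1876]
u 0.0237 v -0.0168 | Fu 0.21 Fv 0.22 torque about axis on tool 0.196 polar r 0.0290 ang from -x -35.5
```

Emit:
carry_out:
  plan:
    - {"grip": 1,"dp": [0.0002,0,0],"rotation": [0,0,0.4]}

```text
time_s: 16.82
tool_pos: [0.5516, -0.017, 0.0694]
tool_rot: [-179.7, 0.4, -51.0]
force: [-0.2, 0.0, -2.5]
grip_width: 0.008
```

```bash
python3 s.py|sed -n '3p;5p;7p'
```

```text
tool_rot [-179.6975    0.3733  -51.0111]
wrist_torque [-0.0526 -0.1348  0.2181]
u 0.0235 v -0.0170 | Fu -0.02 Fv 0.23 torque about axis on tool 0.223 polar r 0.0290 ang from -x -35.9
```

Emit:
carry_out:
  plan:
    - {"grip": 1,"dp": [0.0002,0,0],"rotation": [0,0,0.4]}

```text
time_s: 16.9
tool_pos: [0.5517, -0.0172, 0.0695]
tool_rot: [-179.7, 0.4, -51.4]
force: [0.7, 1.3, -3.2]
grip_width: 0.0079
```

```bash
python3 s.py|sed -n '3p;5p;7p'
```

```text
tool_rot [-179.705     0.3699  -51.4031]
wrist_torque [-0.0883 -0.125   0.2471]
u 0.0234 v -0.0171 | Fu 1.39 Fv -0.34 torque about axis on tool 0.263 polar r 0.0290 ang from -x -36.2
```

Emit:
carry_out:
  plan:
    - {"grip": 1,"dp": [0.0002,0,0],"rotation": [0,0,0.4]}

```text
time_s: 16.98
tool_pos: [0.5518, -0.0173, 0.0695]
tool_rot: [-179.7, 0.4, -51.8]
force: [-1.4, -0.4, -2.4]
grip_width: 0.0078
```

```bash
python3 s.py|sed -n '3p;5p;7p'
```

```text
tool_rot [-179.7077    0.3678  -51.8089]
wrist_torque [-0.0323 -0.1521  0.1934]
u 0.0233 v -0.0173 | Fu -0.74 Fv 1.28 torque about axis on tool 0.210 polar r 0.0290 ang from -x -36.6
```

Emit:
carry_out:
  plan:
    - {"grip": 1,"dp": [0.0002,0,0],"rotation": [0,0,0.4]}

```text
time_s: 17.07
tool_pos: [0.552, -0.0175, 0.0694]
tool_rot: [-179.7, 0.4, -52.2]
force: [-0.2, -0.2, -1.9]
grip_width: 0.0078
```

```bash
python3 s.py|sed -n '3p;5p;7p'
```

```text
tool_rot [-179.7131    0.3681  -52.2301]
wrist_torque [-0.0953 -0.1421  0.2003]
u 0.0231 v -0.0175 | Fu -0.20 Fv 0.12 torque about axis on tool 0.199 polar r 0.0290 ang from -x -37.1
```

In quasi-static creep the effort plateaus at about 0.20–0.22 N m. That is snug, about 6.5–7 N at 30 mm and clearly past touch (the effort first jumped about 28° earlier). I'll stop here, let go, rise clear, and check.

Emit:
carry_out:
  plan:
    - {"grip": 0.72,"dp": [0,0,0],"rotation": [0,0,0]}
    - {"grip": 0.72,"dp": [0,0,0],"rotation": [0,0,0]}
    - {"grip": 0.72,"dp": [0,0,0],"rotation": [0,0,0]}
    - {"grip": 0.72,"dp": [0,0,-0.012],"rotation": [0,0,0]}
    - {"grip": 0.72,"dp": [0,0,-0.02],"rotation": [0,0,0]}
    - {"grip": 0.72,"dp": [0,0,-0.03],"rotation": [0,0,0]}
    - {"grip": 0.72,"dp": [0,0.004,-0.03],"rotation": [0,0,0]}
    - {"grip": 0.72,"dp": [0,0.004,-0.02],"rotation": [0,0,0]}

```text
time_s: 17.73
tool_pos: [0.5431, -0.0227, 0.185]
tool_rot: [-180.0, 0.8, -52.3]
force: [0.8, -0.1, 0.1]
grip_width: 0.0244
```

Emit:
carry_out:
  plan:
    - {"grip": 0.72,"dp": [0,0,0],"rotation": [0,0,0]}
    - {"grip": 0.72,"dp": [0,0,0],"rotation": [0,0,0]}
    - {"grip": 0.72,"dp": [0,0,0],"rotation": [0,0,0]}

```text
time_s: 17.98
tool_pos: [0.5468, -0.0232, 0.1938]
tool_rot: [-179.5, 0.2, -52.3]
force: [-1.0, 0.7, 0.4]
grip_width: 0.0242
```

```bash
python3 s.py; python3 w.py w5|grep -v yellow; python3 wing.py w5; cp pics/w5.png pics/final.png
```

```text
time_s 17.9833
tool_pos [ 0.5468 -0.0232  0.1938]
tool_rot [-179.4508    0.1912  -52.3418]
force [-1.0182  0.7165  0.407 ]
wrist_torque [-0.0479  0.0348 -0.0113]
grip_width 0.0242
u 0.0162 v -0.0140 | Fu 0.42 Fv 1.17 torque about axis on tool 0.014 polar r 0.0215 ang from -x -40.8
[ 0.5468 -0.0232  0.1938] [-179.4508    0.1912  -52.3418] [-1.0182  0.7165  0.407 ] 17.9833
cam [0.6018 0.0188 0.3564]
red [318.1316 266.0584] [ 275  229   87   55 1695] [ 0.5369 -0.0304  0.095 ]
red [318.741  301.3373] [313 292  11  19 166] [ 0.5143 -0.0484  0.095 ]
blue [418.8455 107.844 ] [  346    12   155   183 11437] [ 0.6699 -0.0164  0.09  ]
blue [206.3227  52.8367] [197  44  21  21 251] [0.6085 0.1201 0.09  ]
blue [244.347  179.9635] [222 163  46  36 657] [0.5548 0.0516 0.09  ]
hist {-135: 10, -130: 55, -125: 57, -120: 58, -115: 51, -110: 51, -105: 35, -100: 16, -95: 10, -50: 14, -45: 62, -40: 84, -35: 73, -30: 24, 20: 9, 25: 17, 30: 34, 35: 45, 40: 49, 45: 52, 50: 52, 55: 36, 135: 19, 140: 32, 145: 26, 150: 26}
wing 43.5 rmax 0.0324
wing -36.8 rmax 0.0376
```

View pics/final.png

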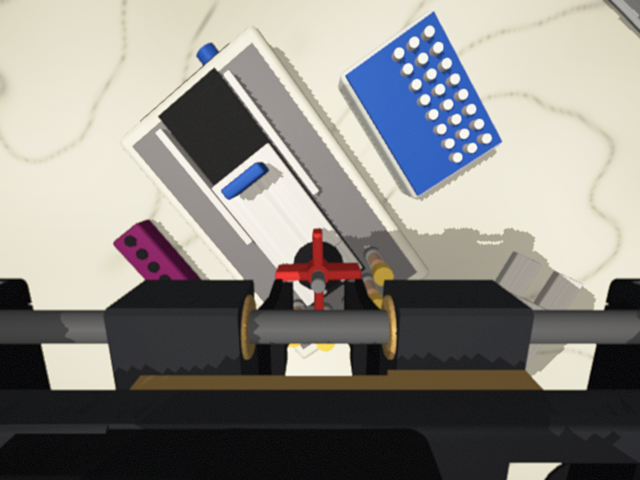

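The view is clear. The wing at (318,230) stayed at φ≈-37° after release. The tab at (244,180) is 90.5 mm from the axis, so still home within the calibration. The rack, tip box and tubes are in place and the hand is free.

```bash
python3 -c "
from cell import env
print(env.sign_off(), env.get_obs()['time_s'])"
```

```text
the job is handed in; nothing more can be done
the job is handed in; nothing more can be done
```

The plate is home and the nut is snug on it, as far as my checks show. I handed the job in at about 18 s of robot time, with the gripper open and clear.

**Plate:** I pushed the middle-sized plate about 50 mm with shut fingers until it stopped against the stud at about 5 N. It stopped within 0.1 mm of where I predicted. In the last picture its tab is 90.5 mm from the nut's axis, against 92 mm nominal and a 2 mm camera tolerance.

**Nut:** I turned it about 179° clockwise by gripping wings, never past 55° from the open side. The effort was about 0.03 N m while free. It first rose after roughly 145–150°, and I stopped about 30° later.

**Last checks:**
- **Effort:** moving at 0.4° a step, it read 0.20–0.26 N m over the last five steps, about 0.22 on average. That is roughly 7 N at 30 mm, a little above the 6 N asked.
- **Readings that disagreed:** larger steps beforehand read a flat 0.11–0.16 N m. I put that down to relaxation at the end of each step and trusted the slow series, which still scatters by about 0.03 N m.
- **After release:** the wing stayed where I left it. The tip box was in place, and the purple rack and the tubes looked undisturbed in the parts the last picture showed. I did not re-check the other bystanders.

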